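# Press the hoop form's locking pins home in order

## Task

Lock the new hoop on its bending form: with the fingertips, gently press the three raised wooden locking pins fully home on their mounts, first the round-headed one, then the square-headed one, then the bar-headed one. Never pull a pin up, and leave everything else on the form and the bench where it is.

Things in the scene. Friction and masses are not known exactly. Their poses are not given: they have to be found in the camera images.
- form: bending form: plywood disc, 284 mm across, 18 mm thick, screwed to the bench, with a new thin wooden hoop (304 mm across, 44 mm tall) round its rim; origin at the centre of the disc's underside, on the bench (z = 0); z up
- round_foot: mount of the round-headed pin: low wooden cylinder, 48 mm across, 14 mm tall, on a black rubber foot 52 mm across and 8 mm tall that is fixed on the form's face; the rubber lets mount and pin sink about 1 mm per 4 N pressed on the pin (at most 6 mm) and springs back; origin at the centre of its underside, 18 mm above the bench; z up
- round_head (a point): centre of the flat top of the round-headed locking pin: round wooden head, 40 mm across, 12 mm thick, horizontal, over its mount; about 66 mm above the bench when fully raised, 52 mm when home and let go
- round_pin (a joint): how far the round-headed pin is pressed down (m): 0 to 0.004 at the start, 0.014 when home with the head resting on the mount; negative if pulled up. About 4 N of friction; the pin stays where it is left
- square_foot: mount of the square-headed pin: low wooden cylinder, 48 mm across, 14 mm tall, on a black rubber foot 52 mm across and 8 mm tall that is fixed on the form's face; the rubber lets mount and pin sink about 1 mm per 4 N pressed on the pin (at most 6 mm) and springs back; origin at the centre of its underside, 18 mm above the bench; z up
- square_head (a point): centre of the flat top of the square-headed locking pin: square wooden head, 38 x 38 mm, 12 mm thick, horizontal, over its mount; about 66 mm above the bench when fully raised, 52 mm when home and let go
- square_pin (a joint): how far the square-headed pin is pressed down (m): 0 to 0.004 at the start, 0.014 when home with the head resting on the mount; negative if pulled up. About 4 N of friction; the pin stays where it is left
- bar_foot: mount of the bar-headed pin: low wooden cylinder, 48 mm across, 14 mm tall, on a black rubber foot 52 mm across and 8 mm tall that is fixed on the form's face; the rubber lets mount and pin sink about 1 mm per 4 N pressed on the pin (at most 6 mm) and springs back; origin at the centre of its underside, 18 mm above the bench; z up
- bar_head (a point): centre of the flat top of the bar-headed locking pin: long narrow wooden bar head, 64 mm along the mount's x by 18 mm along its y, 12 mm thick, horizontal, over its mount; about 66 mm above the bench when fully raised, 52 mm when home and let go
- bar_pin (a joint): how far the bar-headed pin is pressed down (m): 0 to 0.004 at the start, 0.014 when home with the head resting on the mount; negative if pulled up. About 4 N of friction; the pin stays where it is left
- glue: small white plastic glue pot with a screw cap, 34 mm across, 62 mm tall, standing in the middle part of the form; a loose bystander; origin at the centre of its underside
- stub: upright wooden dowel stub, 18 mm across, 45 mm tall, standing on the form; a loose bystander; origin at the centre of its underside
- wedge: small dark wooden block, 40 x 20 x 16 mm, lying on the form; a loose bystander; origin at the centre of its underside
- mallet: hammer, 240 mm long, lying on the bench to the right of the form; a loose bystander; origin on its handle line
- small_hoop: small wooden hoop, 130 mm across, 30 mm tall, on the bench to the left; a loose bystander; origin at the centre of its underside

How it is judged:
On the way, in this order (a step that is already met when the one before it is completed fails the run):
1. the round-headed pin is pressed home, the square and bar still raised (value of joint round_pin above 0.0105 m and value of joint each of square_pin, bar_pin below 0.006 m), for 0.1 s.
2. the square-headed pin is pressed home, the bar still raised (value of joint each of round_pin, square_pin above 0.0105 m and value of joint bar_pin below 0.006 m), for 0.1 s.
3. the bar-headed pin is pressed home, after the other two (value of joint each of round_pin, square_pin, bar_pin above 0.0105 m), for 0.1 s.
At the end, for the whole second after the job is handed in: All three pins are home (pressed at least 10.5 mm of their 14 mm travel) and at rest, and every bystander is within 20 mm of where it started (all of step 3 and velocity of joint each of round_pin, square_pin, bar_pin below 0.005 m/s and distance of each of glue, stub, wedge, mallet, small_hoop from where it was at the start of the episode below 0.02 m); the robot touches nothing.
It fails at once if a pin is pulled up (value of joint any of round_pin, square_pin, bar_pin below -0.004 m).
It fails at once if a pin or its mount is struck or pressed harder than 25 N (contact force between any of the fingers, the arm and round_foot above 25 N or contact force between any of the fingers, the arm and square_foot above 25 N or contact force between any of the fingers, the arm and bar_foot above 25 N).
It fails at once if a bystander is lifted or displaced by more than 20 mm (distance of any of glue, stub, wedge, mallet, small_hoop from where it was at the start of the episode above 0.02 m).
It also fails if it takes over 43 s, if anything falls off the work surface, if the arm or the gripper's body presses on something with over 40 N, if the wrist force passes 120 N, or if a joint passes its speed limit or range.

## Robot

A 7-joint arm with a two-finger parallel gripper is mounted at the origin on the work surface. World frame = base frame: x ahead of the robot, y to its left, z up, the work surface at z = 0. Lengths are in m, angles in rad, forces in N, time in s.
With the tool pointing down it reaches from about 0.425 to 0.875 m from the base axis. Payload 8.4 kg.
Tool frame: the origin (TCP) lies midway between the tips of the shut fingers; the grasp point (between the pads) lies 19 mm behind it; x points along the fingers, y is the direction in which the jaws open and shut, and the axes are right-handed (so a half turn about x gives the same grasp; the last joint's range is limited). The gripper opens to 85 mm and grips with 20 to 120 N. Pads are 22 mm wide; open, the fingers measure 114 mm over their backs; the gripper's body (76 mm by 85 mm) begins 54 mm behind the grasp point. The pads swing forward as they close: fully open they stand 13 mm farther back than shut.
Start: joints at [-1.362, 0.333, 0.04, 1.465, -0.013, 1.343, -0.059], TCP at [0.197, 0.619, 0.231] pointing down, gripper open.
Joint ranges: [-2.58, 2.58], [-0.38, 2.09], [-1.3, 1.39], [0.25, 2.4], [-1.5, 4.64], [0.08, 2.09], [-2.65, 2.65]. Speed limits (rad/s): [2.22, 2.22, 2.79, 2.79, 3.14, 3.14, 3.14].

## Interface

Orientations are given as a unit quaternion [x, y, z, w].
In Python, from workcell import arm, eyes gives the robot as it stands. The module is installed in compiled form; this text tells all that it offers.
- The arm moves only by the tool step_arm, never from a script. Its argument "steps" is a list of rows, each a list of 3 entries, a list of its own where there are three numbers: the shift along the tool's x, y, z as a fraction of full scale, then the turn about the tool's x as a fraction of full scale, then the closure, from -1 (fully open) to 1 (shut), so that 0 is half open. A call has 1 to 5 rows; each row shifts and turns the commanded pose from where the row before left it, along the tool's axes as they then stand; what a row does not reach is not made up. Full scale, the value 1, is 0.25 m for a shift and 30 degrees for a turn. A row lasts 1/10 s, in which the tool goes at most 50 mm and 8.59 degrees, less where a joint would pass 70% of its speed; a pose out of reach is approached as far as the arm can. A call with a number of a shift or a turn outside -1 to 1 is refused whole. A call with a gripper value outside its range is refused whole. The fingers move at their own pace and stop on an object; "grip_force" is the grip in N (left out, the last holds). Time passes only in rows, so rows that do not move let the fingers close. It gives the time, the measured TCP pose, the force and the opening at its end, in the units of the state.
- arm.observe(): the state, without advancing time (a new reading comes with each control period).
- eyes.grab_frame(name): name is "scene" or "top"; returns a dict with "color" (420x560x3 uint8, red, green, blue), "vfov" (degrees; the focal length in pixels is half the picture's height over the tangent of half this angle, whatever the lens; pixels are square), "cx", "cy" (the principal point, pixels), "xyz" and "attitude" of the camera in the world. Camera axes: x right, y down, z forward; pixel columns grow to the right and rows downward; lengths in m; the calibration is good to about 2 mm. A picture is of the moment at which its call begins. There is no depth.
- arm.close_job(): hands the job in, once; it reports no verdict.
The state is a dict: "t": time; "joints": joint angles; "dq": joint speeds; "joint_torque": joint torques, N m; "eef_pos": TCP position; "eef_rot": TCP orientation; "force": force on the tool from outside, world axes, zero at the start; "ft_torque": the same for the moment, N m; "width": finger opening in m.
Only numpy, scipy, OpenCV 4.12 (cv2) and the standard library are available. Lean on these libraries where they do the work, as an engineer would, in place of code of your own. Each camera call takes 0.05 s, during which the arm holds its last target.

## Working session

There is one attempt and no reset: what is moved stays moved. The work goes in short steps, Python scripts to look and compute and a tool call to move; the robot and the scene stay as the last step left them, time stands still between calls to the robot, and variables do not carry over. Pictures are saved under pics/ and viewed, and the job is handed in when it is done.

Besides the shell and the picture viewer there is one more tool, called by a JSON object that holds its "api" and its "payload". step_arm: Moves the arm, as the interface text tells. Shift numbers are shares of 0.25 m and turn numbers shares of 30 degrees, none past 1 either way. Its arguments: {"type":"object","properties":{"steps":{"type":"array"},"grip_force":{"type":"number"}},"required":["steps"]}

```bash
mkdir -p pics; python3 - <<'E'
from workcell import arm, eyes
import cv2,pickle
s=arm.observe();print(s)
for n in("scene","top"):
    f=eyes.grab_frame(n);pickle.dump(f,open(n+'0.pkl','wb'))
    print(n,f['color'].shape,{k:v for k,v in f.items() if k!='color'})
    cv2.imwrite(f'pics/{n}0.png',cv2.resize(f['color'][:,:,::-1],(800,600),interpolation=cv2.INTER_CUBIC))
E
```

```text
{'t': 0.0, 'joints': array([-1.36219   ,  0.33394584,  0.03987147,  1.46630703, -0.01342524,
        1.34328233, -0.05852239]), 'dq': array([ 7.91204921e-04,  4.89538709e-04, -4.64542263e-04, -3.52329898e-05,
        1.47389525e-03, -2.69673448e-05, -1.56730389e-04]), 'joint_torque': array([-2.80038734e-05, -6.58550978e+01,  1.36568114e+00, -4.05570424e+01,
        1.68042944e-02,  1.26710095e-02,  3.17929857e-05]), 'eef_pos': array([0.19680629, 0.6189981 , 0.23038114]), 'eef_rot': array([ 0.10782231,  0.69880579, -0.10900181,  0.69868692]), 'force': array([-0.47609189,  1.09110872, -0.48841153]), 'ft_torque': array([-0.05090961, -0.02737375,  0.01590661]), 'width': 0.08511542646889475}
scene (420, 560, 3) {'vfov': 49.198520848405245, 'cx': 277.28312412082823, 'cy': 203.31204558134704, 'xyz': array([1.02823356, 0.36701155, 0.97033766]), 'attitude': array([ 0.41306855,  0.86576903, -0.25690162, -0.11755817])}
top (420, 560, 3) {'vfov': 53.50137399359315, 'cx': 283.450968838926, 'cy': 207.38198503218754, 'xyz': array([ 0.37774458, -0.01815055,  1.2434171 ]), 'attitude': array([ 0.70631833, -0.70418482,  0.04732119, -0.05476191])}
```

View pics/scene0.png

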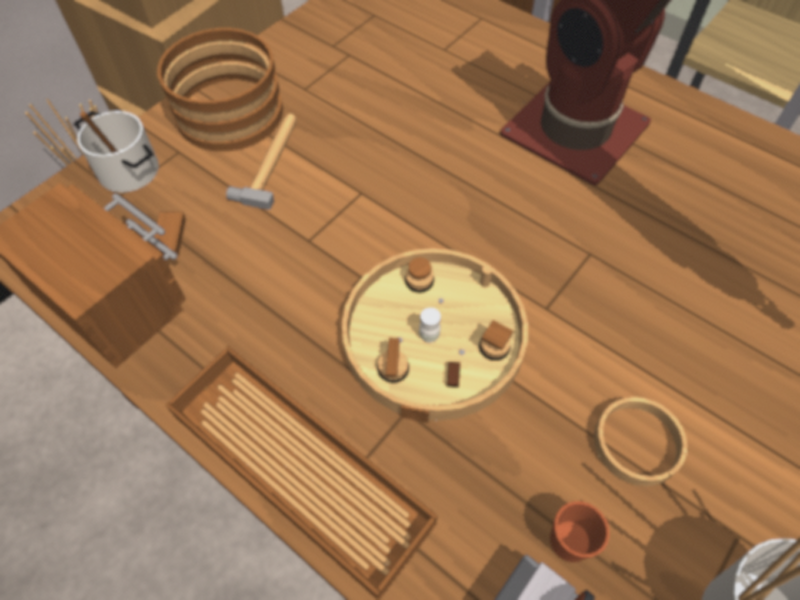

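View pics/top0.png

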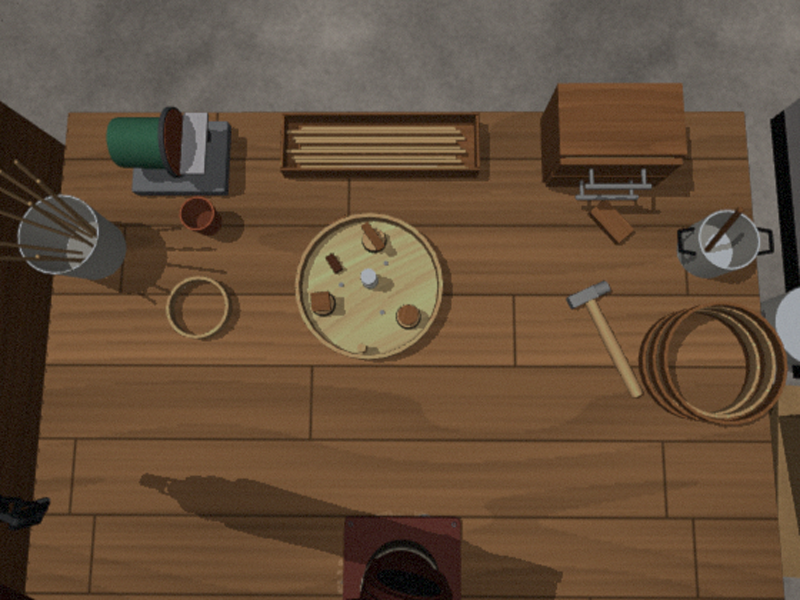

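```bash
cat > h.py <<'E'
import numpy as np,cv2,pickle
from scipy.spatial.transform import Rotation as R
def K(f):
    F=210/np.tan(np.radians(f['vfov']/2)); return F
def ray(f,u,v):
    F=K(f); d=np.array([(u-f['cx'])/F,(v-f['cy'])/F,1]); return R.from_quat(f['attitude']).apply(d)
def atz(f,u,v,z):
    d=ray(f,u,v); o=np.array(f['xyz']); return o+d*(z-o[2])/d[2]
def proj(f,p):
    c=R.from_quat(f['attitude']).inv().apply(np.atleast_2d(p)-f['xyz']); F=K(f)
    return np.c_[c[:,0]/c[:,2]*F+f['cx'],c[:,1]/c[:,2]*F+f['cy']]
def tri(f,a,g,b):
    d1=ray(f,*a);d2=ray(g,*b);o1=np.array(f['xyz']);o2=np.array(g['xyz'])
    s=np.linalg.lstsq(np.c_[d1,-d2],o2-o1,rcond=None)[0]
    p=o1+d1*s[0];q=o2+d2*s[1]; return (p+q)/2,np.linalg.norm(p-q)
def crop(f,x0,y0,w,h,k,name):
    c=f['color'][y0:y0+h,x0:x0+w,::-1]
    c=cv2.resize(c,None,fx=k,fy=k,interpolation=cv2.INTER_CUBIC)
    for i in range(0,w,10):
        cv2.putText(c,str(x0+i),(i*k,8),0,.3,(255,255,255)) ; cv2.line(c,(i*k,10),(i*k,14),(255,255,255))
    for i in range(0,h,10):
        cv2.putText(c,str(y0+i),(0,i*k+4),0,.3,(255,255,255)); cv2.line(c,(20,i*k),(25,i*k),(255,255,255))
    cv2.imwrite('pics/'+name,c)
def load(n): return pickle.load(open(n,'rb'))
E
python3 - <<'E'
from h import *
crop(load('scene0.pkl'),235,170,140,122,5,'sc.png')
crop(load('top0.pkl'),203,145,115,110,5,'tc.png')
E
```

```text
(no output)
```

View pics/sc.png

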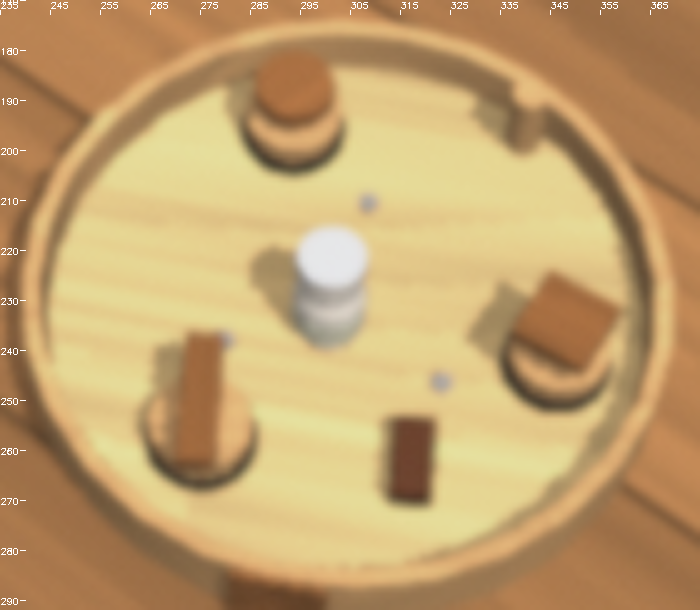

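View pics/tc.png

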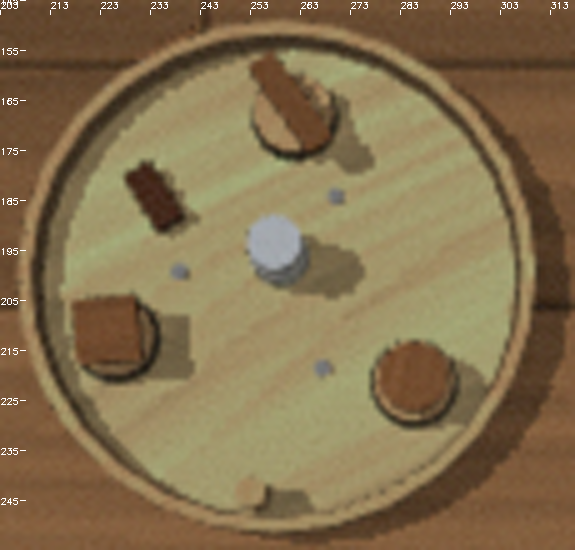

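```bash
python3 - <<'E'
from h import *
s,t=load('scene0.pkl'),load('top0.pkl')
for n,a,b in[('round',(294.2,186),(285.8,219.6)),('square',(348.4,233.4),(224.4,210.8)),('bar',(274.8,249.4),(261,165.2)),('glue',(301.5,221.5),(257.8,193.6))]:
    print(n,tri(s,a,t,b),atz(s,*a,.065),atz(t,*b,.065))
print('stub',atz(s,340.5,188,.063),atz(t,253,243.5,.063))
print('form',atz(t,258.8,199.5,.044))
print('bar dir',atz(t,203+264/5,145+57/5,.065),atz(t,203+320/5,145+147/5,.065))
o=arm=None
from workcell import arm
q=arm.observe()['eef_rot'];print(R.from_quat(q).as_matrix())
E
```

```text
round (array([ 0.51390178, -0.01085307,  0.05935315]), np.float64(0.0031264776860010467)) [ 0.5163275  -0.00715305  0.065     ] [ 0.51407549 -0.01221105  0.065     ]
square (array([0.53935766, 0.1654629 , 0.05810124]), np.float64(0.0022182246680189687)) [0.54248132 0.16793065 0.065     ] [0.53894091 0.16342095 0.065     ]
bar (array([0.67459069, 0.06124553, 0.05665389]), np.float64(0.001051180485572974)) [0.67756027 0.06449158 0.065     ] [0.67278992 0.06024922 0.065     ]
glue (array([0.58754497, 0.06853014, 0.07164028]), np.float64(0.0012465483928475042)) [0.58397334 0.06686802 0.065     ] [0.58906136 0.06848655 0.065     ]
stub [0.45016945 0.08229255 0.063     ] [0.44601444 0.08041325 0.063     ]
form [0.57534406 0.0668881  0.044     ]
bar dir [0.69905722 0.07570601 0.065     ] [0.64551311 0.04256564 0.065     ]
[[-3.33696926e-04  3.02996369e-01  9.52991652e-01]
 [-1.43391037e-03  9.52990581e-01 -3.02996530e-01]
 [-9.99998916e-01 -1.46761363e-03  1.16459609e-04]]
```

{"api": "step_arm", "payload": {"steps": [[[0,-0.13,0.13],0,1],[[0,-0.13,0.13],0,1],[[0,-0.13,0.13],0,1],[[0,-0.13,0.13],0,1],[[0,-0.13,0.13],0,1]], "grip_force": 20}}

```text
t: 0.6
eef_pos: [0.3031, 0.4134, 0.231]
eef_rot: [0.108, 0.699, -0.109, 0.699]
force: [0.7, -0.2, 0.3]
width: 0.0121
```

{"api": "step_arm", "payload": {"steps": [[[0,-0.136,0.132],0,1],[[0,-0.136,0.132],0,1],[[0,-0.136,0.132],0,1],[[0,-0.136,0.132],0,1],[[0,-0.136,0.132],0,1]]}}

```text
t: 1.1
eef_pos: [0.4086, 0.2013, 0.2312]
eef_rot: [0.108, 0.699, -0.108, 0.699]
force: [0.7, 1.2, 0.3]
width: 0.0
```

{"api": "step_arm", "payload": {"steps": [[[0,-0.136,0.132],0,1],[[0,-0.136,0.132],0,1],[[0.1,-0.136,0.132],0,1],[[0.1,-0.136,0.132],0,1],[[0.1,-0.136,0.132],0,1]]}}

```text
t: 1.6
eef_pos: [0.5103, -0.0019, 0.1607]
eef_rot: [0.109, 0.698, -0.108, 0.699]
force: [1.5, 1.5, 0.2]
width: -0.0001
```

{"api": "step_arm", "payload": {"steps": [[[0.1,0,0],0,1],[[0,0,0],0,1]]}}

```text
t: 1.8
eef_pos: [0.5077, -0.0016, 0.1334]
eef_rot: [0.108, 0.7, -0.11, 0.697]
force: [0.1, -0.1, 0.5]
width: -0.0001
```

```bash
cat > look.py <<'E'
import sys
from h import *
from workcell import arm,eyes
k=sys.argv[1]
for n in('scene','top'):
    f=eyes.grab_frame(n);pickle.dump(f,open(f'{n}{k}.pkl','wb'))
    if n=='scene': crop(f,235,150,140,142,4,f'sc{k}.png')
    else: crop(f,203,120,120,135,4,f'tc{k}.png')
a=cv2.imread(f'pics/sc{k}.png');b=cv2.imread(f'pics/tc{k}.png');h=max(a.shape[0],b.shape[0])
p=lambda i:cv2.copyMakeBorder(i,0,h-i.shape[0],0,0,0)
o=np.hstack([p(a),p(b)]);cv2.imwrite(f'pics/l{k}.png',cv2.resize(o,(800,int(o.shape[0]*800/o.shape[1])),interpolation=cv2.INTER_AREA))
s=arm.observe();print(s['t'],s['eef_pos'],s['eef_rot'],s['joints'])
for n in('scene','top'): print(n,'tcp px',proj(load(f'{n}{k}.pkl'),s['eef_pos']))
E
python3 look.py 1
```

```text
1.9 [5.09357232e-01 3.99343227e-04 1.36424362e-01] [ 0.10798877  0.69923329 -0.1083516   0.69833456] [-0.69058296  0.13118481  0.6540914   1.94800283 -0.08949056  1.09225149
  1.26438855]
scene tcp px [[299.40229807 167.74465315]]
top tcp px [[280.95554026 218.27072282]]
```

View pics/l1.png

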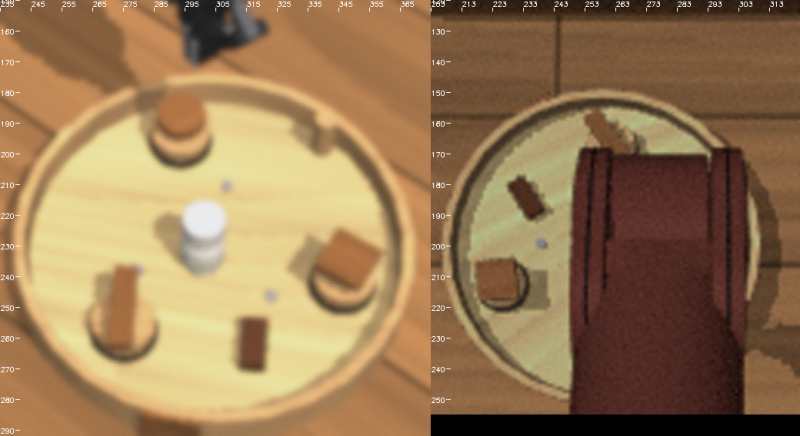

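{"api": "step_arm", "payload": {"steps": [[[0.08,-0.033,0.034],0,1],[[0.1,0,0],0,1],[[0.06,0,0],0,1],[[0,0,0],0,1],[[0,0,0],0,1]]}}

```text
t: 2.4
eef_pos: [0.5161, -0.0096, 0.0777]
eef_rot: [0.108, 0.698, -0.108, 0.699]
force: [0.0, -0.5, 0.6]
width: -0.0005
```

```bash
python3 look.py 2
```

```text
2.5 [ 0.51642003 -0.00995774  0.0779495 ] [ 0.10847805  0.69804817 -0.10764942  0.6995519 ] [-0.64499045  0.23069036  0.65107488  1.9911563  -0.16976048  0.97020016
  1.35338006]
scene tcp px [[293.36991619 182.30542302]]
top tcp px [[284.98075123 218.24189571]]
```

View pics/l2.png

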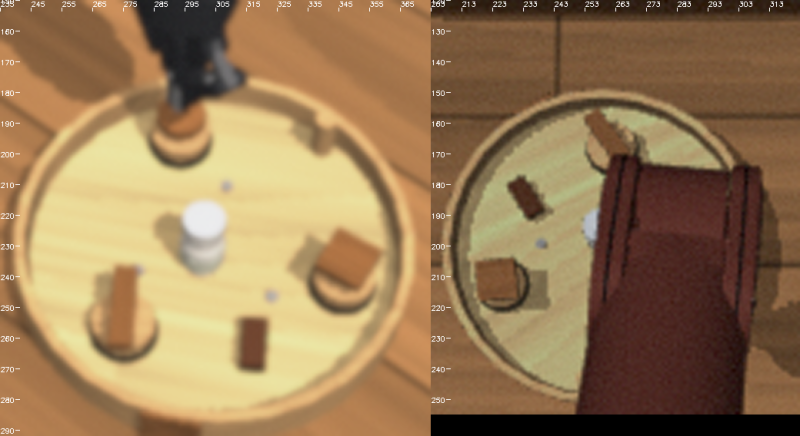

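{"api": "step_arm", "payload": {"steps": [[[0.016,0,0],0,1],[[0.012,0,0],0,1],[[0.008,0,0],0,1],[[0.008,0,0],0,1],[[0,0,0],0,1]]}}

```text
t: 3.0
eef_pos: [0.5152, -0.0107, 0.065]
eef_rot: [0.108, 0.699, -0.109, 0.699]
force: [-0.5, 0.8, -0.1]
width: -0.0001
```

{"api": "step_arm", "payload": {"steps": [[[0.004,0,0],0,1],[[0.004,0,0],0,1],[[0.004,0,0],0,1],[[0.004,0,0],0,1]]}}

```text
t: 3.4
eef_pos: [0.5155, -0.0106, 0.0615]
eef_rot: [0.108, 0.699, -0.108, 0.699]
force: [-0.4, 0.9, 3.4]
width: -0.0
```

{"api": "step_arm", "payload": {"steps": [[[0.006,0,0],0,1],[[0.006,0,0],0,1],[[0.006,0,0],0,1],[[0.006,0,0],0,1]]}}

```text
t: 3.8
eef_pos: [0.5155, -0.0106, 0.0553]
eef_rot: [0.108, 0.699, -0.108, 0.699]
force: [-0.4, -0.3, 3.9]
width: -0.0
```

{"api": "step_arm", "payload": {"steps": [[[0.006,0,0],0,1],[[0.004,0,0],0,1],[[0.002,0,0],0,1]]}}

```text
t: 4.1
eef_pos: [0.5154, -0.0106, 0.0522]
eef_rot: [0.108, 0.699, -0.108, 0.699]
force: [-0.6, -0.3, 3.4]
width: -0.0001
```

Keep going until the force rises past friction (bottomed out).

{"api": "step_arm", "payload": {"steps": [[[0.004,0,0],0,1],[[0.004,0,0],0,1]]}}

```text
t: 4.3
eef_pos: [0.5155, -0.0106, 0.0504]
eef_rot: [0.108, 0.699, -0.108, 0.699]
force: [-2.1, 0.4, 6.5]
width: 0.0002
```

{"api": "step_arm", "payload": {"steps": [[[0.003,0,0],0,1],[[0,0,0],0,1]]}}

```text
t: 4.5
eef_pos: [0.5155, -0.0107, 0.0498]
eef_rot: [0.109, 0.699, -0.108, 0.699]
force: [-3.6, -0.5, 9.3]
width: -0.0001
```

{"api": "step_arm", "payload": {"steps": [[[-0.03,0,0],0,1],[[-0.1,0,0],0,1],[[-0.15,0,0],0,1],[[-0.05,0.1,-0.02],0,1],[[0,0.15,-0.025],0,1]]}}

```text
t: 5.0
eef_pos: [0.5249, 0.051, 0.1347]
eef_rot: [0.111, 0.697, -0.109, 0.7]
force: [0.1, -0.1, 0.0]
width: 0.0002
```

{"api": "step_arm", "payload": {"steps": [[[0,0.15,-0.025],0,1],[[0,0.15,-0.025],0,1],[[0,0.15,-0.023],0,1],[[0,0,0],0,1]]}}

```text
t: 5.4
eef_pos: [0.5397, 0.1715, 0.1317]
eef_rot: [0.106, 0.699, -0.105, 0.699]
force: [-0.2, -0.4, -1.2]
width: -0.0002
```

```bash
python3 look.py 3
```

```text
5.5 [0.53990923 0.16574625 0.1317115 ] [ 0.1073279   0.69905099 -0.1080515   0.69866537] [-0.85653853  0.25813473  0.55874768  1.82192592 -0.15129893  1.10500785
  1.02068923]
scene tcp px [[352.03957913 216.77802215]]
top tcp px [[219.83153961 207.08685449]]
```

View pics/l3.png

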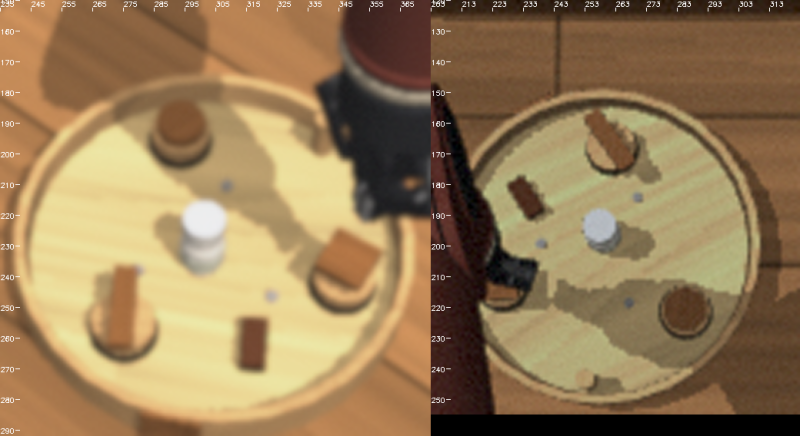

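{"api": "step_arm", "payload": {"steps": [[[0.1,0,0],0,1],[[0.1,0,0],0,1],[[0.02,0,0],0,1],[[0,0,0],0,1]]}}

```text
t: 5.9
eef_pos: [0.5398, 0.1637, 0.0767]
eef_rot: [0.108, 0.699, -0.109, 0.698]
force: [0.4, 0.1, 0.7]
width: -0.0001
```

```bash
python3 look.py 4
```

```text
6.0 [0.54097124 0.16455082 0.07819266] [ 0.10892057  0.69832864 -0.10858044  0.69905916] [-0.83388172  0.32295671  0.54374103  1.87085585 -0.19640112  0.99950685
  1.05561398]
scene tcp px [[348.24585091 229.2244058 ]]
top tcp px [[223.31648102 209.45416728]]
```

View pics/l4.png

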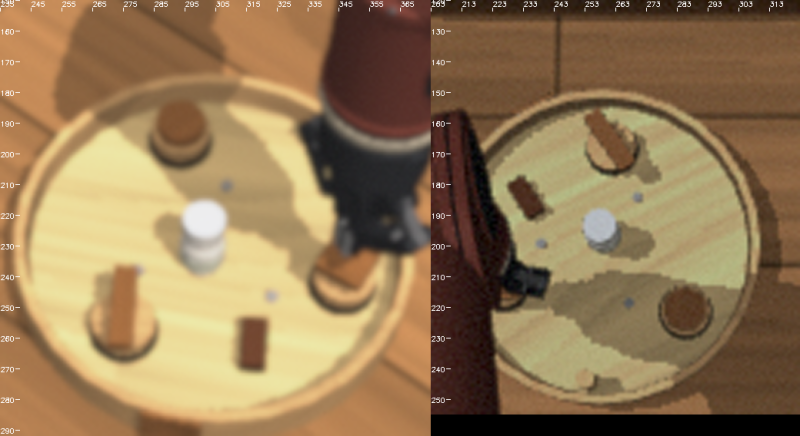

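```bash
python3 -c "
from h import *
crop(load('scene4.pkl'),310,180,80,80,7,'z4.png');crop(load('scene2.pkl'),265,140,80,80,7,'z2.png')
a=cv2.imread('pics/z4.png');b=cv2.imread('pics/z2.png');cv2.imwrite('pics/z42.png',cv2.resize(np.hstack([a,b]),(800,400)))"
```

```text
(no output)
```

View pics/z42.png

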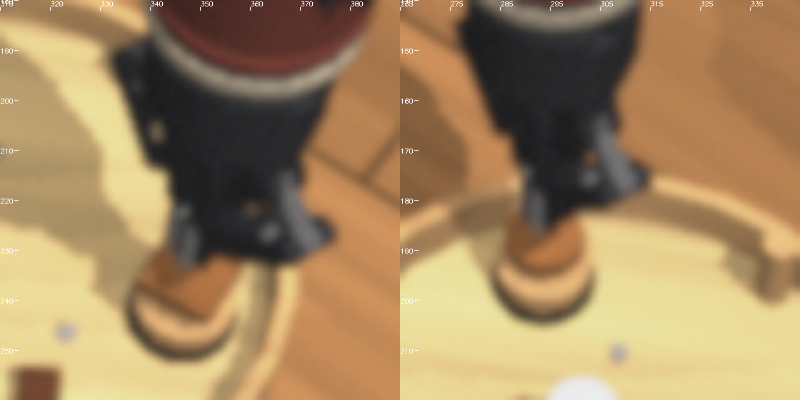

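{"api": "step_arm", "payload": {"steps": [[[0.016,0,0],0,1],[[0.012,0,0],0,1],[[0.008,0,0],0,1],[[0.008,0,0],0,1],[[0,0,0],0,1]]}}

```text
t: 6.5
eef_pos: [0.5401, 0.1651, 0.0658]
eef_rot: [0.108, 0.699, -0.108, 0.699]
force: [-0.7, 0.1, 0.7]
width: 0.0002
```

{"api": "step_arm", "payload": {"steps": [[[0.006,0,0],0,1],[[0.006,0,0],0,1],[[0.006,0,0],0,1],[[0.006,0,0],0,1]]}}

```text
t: 6.9
eef_pos: [0.5404, 0.1651, 0.0601]
eef_rot: [0.108, 0.699, -0.108, 0.699]
force: [-1.1, -0.7, 3.8]
width: 0.0001
```

{"api": "step_arm", "payload": {"steps": [[[0.006,0,0],0,1],[[0.006,0,0],0,1],[[0.006,0,0],0,1]]}}

```text
t: 7.2
eef_pos: [0.5404, 0.1651, 0.0555]
eef_rot: [0.108, 0.699, -0.108, 0.699]
force: [-0.5, 0.2, 3.8]
width: -0.0001
```

{"api": "step_arm", "payload": {"steps": [[[0.006,0,0],0,1],[[0.006,0,0],0,1],[[0.004,0,0],0,1]]}}

```text
t: 7.5
eef_pos: [0.5404, 0.1651, 0.0515]
eef_rot: [0.108, 0.699, -0.108, 0.699]
force: [-1.9, -0.1, 3.4]
width: 0.0001
```

{"api": "step_arm", "payload": {"steps": [[[0.003,0,0],0,1],[[0.003,0,0],0,1],[[0,0,0],0,1]]}}

```text
t: 7.8
eef_pos: [0.5404, 0.1651, 0.0503]
eef_rot: [0.108, 0.699, -0.108, 0.699]
force: [-1.2, -0.5, 7.3]
width: -0.0003
```

{"api": "step_arm", "payload": {"steps": [[[-0.03,0,0],0,1],[[-0.1,0,0],0,1],[[-0.15,0,0],0,1],[[-0.05,0,0],0,1],[[0,-0.057,0.16],0,1]]}}

```text
t: 8.3
eef_pos: [0.5729, 0.1445, 0.1349]
eef_rot: [0.108, 0.699, -0.104, 0.699]
force: [0.9, 1.1, 0.6]
width: 0.0
```

{"api": "step_arm", "payload": {"steps": [[[0,-0.057,0.16],0,1],[[0,-0.057,0.16],0,1],[[0,-0.057,0.16],0,1],[[0,0,0],0,1]]}}

```text
t: 8.7
eef_pos: [0.678, 0.0562, 0.1318]
eef_rot: [0.109, 0.698, -0.112, 0.699]
force: [-0.1, -0.4, 0.9]
width: -0.0
```

```bash
python3 look.py 5
```

```text
8.8 [0.67546975 0.06105241 0.13165951] [ 0.10866153  0.69905314 -0.10950355  0.69823087] [-0.58067124  0.50595436  0.58797023  1.53020314 -0.29206668  1.19582978
  1.31831618]
scene tcp px [[273.7374307  233.17282121]]
top tcp px [[259.1746715  158.31907332]]
```

View pics/l5.png

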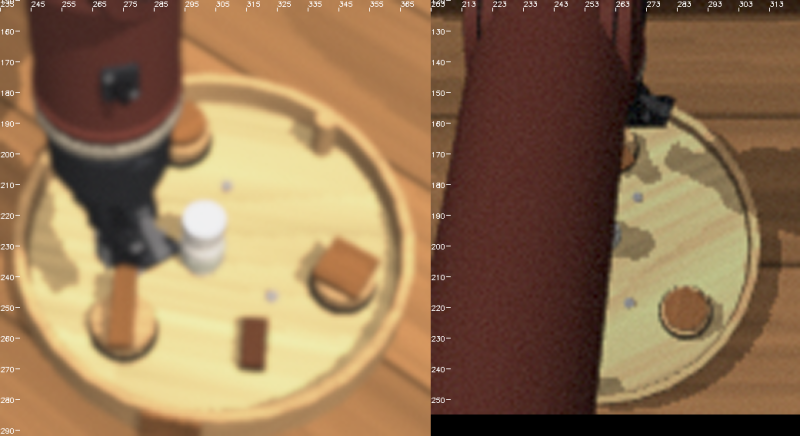

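{"api": "step_arm", "payload": {"steps": [[[0.1,0.004,0],0,1],[[0.1,0,0],0,1],[[0.02,0,0],0,1],[[0,0,0],0,1]]}}

```text
t: 9.2
eef_pos: [0.6747, 0.0644, 0.077]
eef_rot: [0.108, 0.7, -0.108, 0.698]
force: [1.2, 0.1, 0.7]
width: 0.0001
```

```bash
python3 look.py 6;python3 -c "
from h import *
crop(load('scene6.pkl'),240,200,80,80,7,'z6.png')"
```

```text
9.3 [0.67614482 0.06384612 0.07886354] [ 0.10839419  0.69838032 -0.10794922  0.69918709] [-0.56962247  0.55453032  0.56621997  1.57671403 -0.32231105  1.10352472
  1.33839336]
scene tcp px [[274.89790689 245.87542135]]
top tcp px [[259.45441197 162.88020115]]
```

View pics/z6.png

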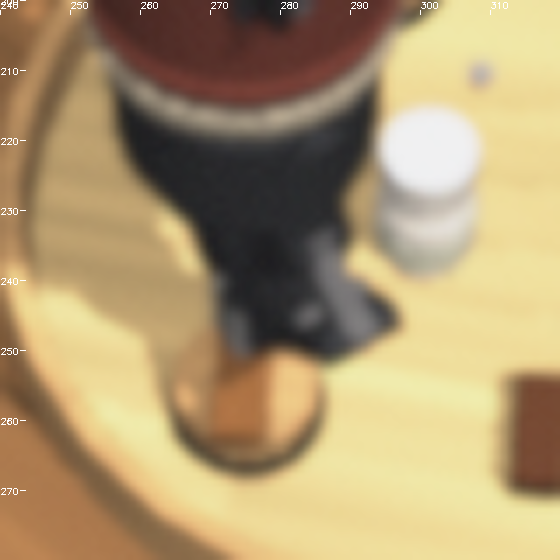

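Tip is over the bar (about pixel (274, 250)), glue pot clear. Press.

{"api": "step_arm", "payload": {"steps": [[[0.016,0,0],0,1],[[0.012,0,0],0,1],[[0.008,0,0],0,1],[[0.008,0,0],0,1],[[0,0,0],0,1]]}}

```text
t: 9.8
eef_pos: [0.6757, 0.0632, 0.0663]
eef_rot: [0.108, 0.699, -0.108, 0.699]
force: [-0.3, 0.2, -0.0]
width: -0.0001
```

{"api": "step_arm", "payload": {"steps": [[[0.006,0,0],0,1],[[0.006,0,0],0,1],[[0.006,0,0],0,1],[[0.006,0,0],0,1]]}}

```text
t: 10.2
eef_pos: [0.676, 0.0632, 0.0608]
eef_rot: [0.108, 0.699, -0.108, 0.699]
force: [-0.8, -0.6, 3.7]
width: -0.0001
```

{"api": "step_arm", "payload": {"steps": [[[0.006,0,0],0,1],[[0.006,0,0],0,1],[[0.006,0,0],0,1]]}}

```text
t: 10.5
eef_pos: [0.676, 0.0632, 0.0561]
eef_rot: [0.108, 0.699, -0.108, 0.699]
force: [0.1, -0.3, 3.7]
width: 0.0002
```

{"api": "step_arm", "payload": {"steps": [[[0.006,0,0],0,1],[[0.006,0,0],0,1],[[0.006,0,0],0,1]]}}

```text
t: 10.8
eef_pos: [0.6759, 0.0632, 0.0515]
eef_rot: [0.108, 0.699, -0.108, 0.699]
force: [-0.3, 0.3, 4.6]
width: -0.0001
```

{"api": "step_arm", "payload": {"steps": [[[0.003,0,0],0,1],[[0.003,0,0],0,1],[[0,0,0],0,1]]}}

```text
t: 11.1
eef_pos: [0.676, 0.0632, 0.0504]
eef_rot: [0.108, 0.699, -0.108, 0.699]
force: [-1.5, 0.0, 8.1]
width: -0.0003
```

{"api": "step_arm", "payload": {"steps": [[[-0.03,0,0],0,1],[[-0.1,0,0],0,1],[[-0.19,0,0],0,1],[[-0.19,0,0],0,1],[[-0.19,0,0],0,1]]}}

```text
t: 11.6
eef_pos: [0.6751, 0.0632, 0.2266]
eef_rot: [0.108, 0.699, -0.109, 0.698]
force: [1.1, -1.1, -0.2]
width: 0.0
```

{"api": "step_arm", "payload": {"steps": [[[0,0.18,0],0,1],[[0,0.18,0],0,1],[[0,0.18,0],0,1],[[0,0.18,0],0,1],[[0,0.18,0],0,1]]}}

```text
t: 12.1
eef_pos: [0.7438, 0.2796, 0.2248]
eef_rot: [0.108, 0.699, -0.108, 0.698]
force: [1.3, 0.4, 0.4]
width: -0.0001
```

{"api": "step_arm", "payload": {"steps": [[[0,0.14,-0.13],0,1],[[0,0.14,-0.13],0,1],[[0,0.14,-0.13],0,1],[[0,0.14,-0.13],0,1],[[0,0,-0.19],0,1]]}}

```text
t: 12.6
eef_pos: [0.6156, 0.4693, 0.2213]
eef_rot: [0.106, 0.7, -0.108, 0.698]
force: [-2.0, -0.3, -0.3]
width: 0.0001
```

{"api": "step_arm", "payload": {"steps": [[[0,0,-0.19],0,1],[[0,0,-0.19],0,1],[[0,0,0],0,1],[[0,0,0],0,1],[[0,0,0],0,1]]}}

```text
t: 13.1
eef_pos: [0.5275, 0.4928, 0.225]
eef_rot: [0.109, 0.699, -0.109, 0.699]
force: [-0.5, -0.5, 0.0]
width: 0.0003
```

```bash
python3 look.py 7; python3 -c "
from h import *
for n in('scene','top'):
    a=load(n+'0.pkl')['color'];b=load(n+'7.pkl')['color']
    cv2.imwrite(f'pics/{n}7.png',np.hstack([b])[:,:,::-1])"
```

```text
13.2 [0.52817073 0.49231808 0.22491321] [ 0.1089455   0.69839857 -0.10952034  0.69883876] [-1.16207345  0.52607069  0.53787484  1.28717615 -0.26317846  1.39806798
  0.62112143]
scene tcp px [[520.47570792 285.98680915]]
top tcp px [[ 82.41753491 206.03858268]]
```

View pics/l7.png

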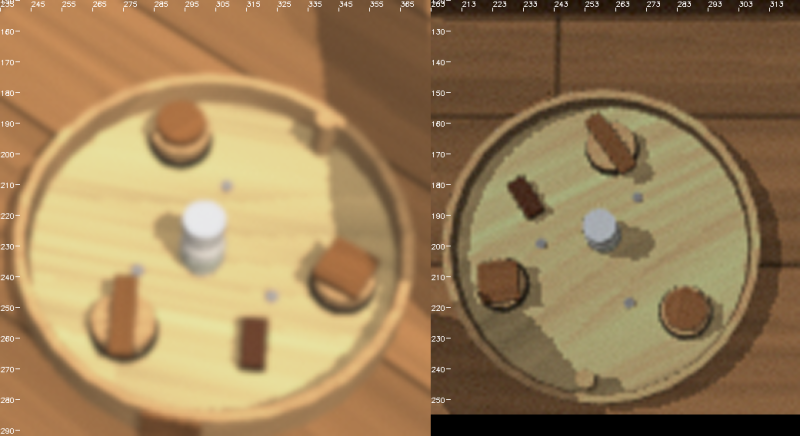

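View pics/top7.png

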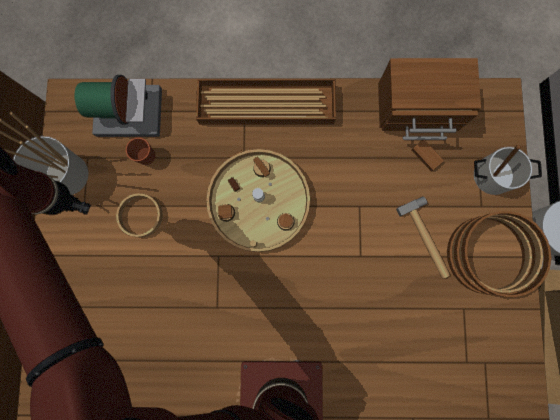

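```bash
python3 -c "
from h import *
t=[]
for x,y in((277,172),(332,215),(257,228)):
    t.append(np.vstack([cv2.resize(load(f'scene{k}.pkl')['color'][y:y+44,x:x+37,::-1],None,fx=6,fy=6,interpolation=cv2.INTER_CUBIC) for k in (0,7)]))
cv2.imwrite('pics/cmp.png',np.hstack(t))
s=load('scene0.pkl')
for p in((.5155,-.0105),(.5405,.165),(.676,.063)): print(proj(s,[[*p,.064],[*p,.052]]))"
```

```text
[[293.30769545 185.30567522]
 [293.20572173 188.14091999]]
[[347.76603757 232.30269134]
 [347.13145163 234.87812471]]
[[274.73091638 248.73617227]
 [274.80271263 251.20225498]]
```

View pics/cmp.png

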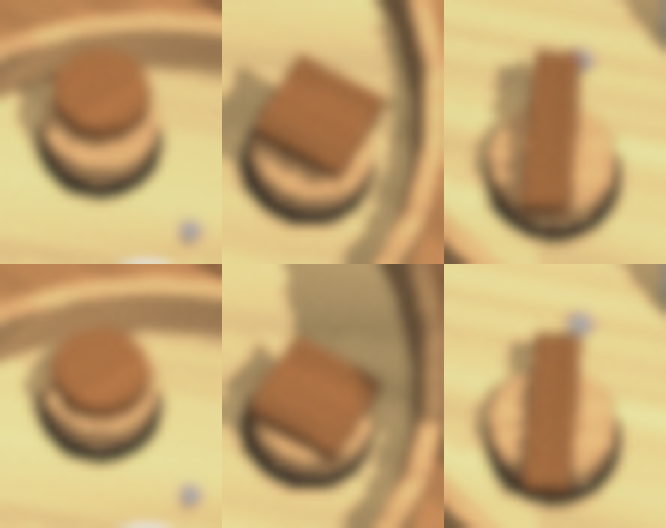

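All three heads dropped about 2–3 px, as expected for home. Handing in.

```bash
python3 -c "
from workcell import arm
print(arm.close_job())"
```

```text
the job is handed in; nothing more can be done
None
```

I pressed all three pins home with the shut fingertips, in the order round, square, bar, and handed the job in at about 13.2 s. The hand-in gives no verdict.

- **Pressing:** each pin slid at about 3.5–4.5 N. The force then rose to 9.3 N (round), 7.3 N (square) and 8.1 N (bar) at a tip height of about 50 mm. That is roughly 2 mm of rubber sink below the 52 mm home height, so the pins had bottomed out. Forces are the readings at the end of each call; the highest was 9.3 N, against the 25 N limit.
- **Last checks:** in the final pictures all three heads sit 2–3 pixels lower than at the start, as expected for home. I compared the bystanders by eye only, and none appears to have moved. The arm was parked clear, with no contact force beyond noise.
- **Disagreement:** the two cameras differed by 3–6 mm on each head. Measuring from both views put the heads about 57–59 mm high and the glue pot about 8 mm lower than the given size implies. I used the average sideways position, and took the height from the contact force during pressing.

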